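Refit the idlers of an orbital shaker and hold its belt tensioner back

ROBOT

A 7-joint arm with a two-finger parallel gripper is mounted at the origin on the work surface; the furniture and walls round the work are solid. World frame = base frame: x ahead of the robot, y to its left, z up, the work surface at z = 0. Lengths are in m, angles in rad, forces in N, time in s.
With the tool pointing down it reaches from about 0.425 to 0.825 m from the base axis. Payload 3.6 kg.
Tool frame: the origin (TCP) lies at the centre of the arm's flange, where the gripper is bolted on; the fingertips stand 173 mm ahead of it and the grasp point (between the pads) lies 155 mm ahead of it; z points along the fingers, y is the line along which they close (so a half turn about z gives the same grasp; the last joint's range is limited). The gripper opens to 85 mm and grips with 20 to 120 N. Pads are 22 mm wide; open, the fingers measure 114 mm over their backs; the gripper's body (76 mm by 85 mm) begins 54 mm behind the grasp point. The pads swing forward as they close: fully open they stand 13 mm farther back than shut.
Start: joints at [1.302, 0.615, -0.013, 1.423, 0.008, 1.103, -0.04], TCP at [0.156, -0.631, 0.405] pointing down, gripper open.
Joint ranges: [-3.12, 3.12], [-0.3, 2.06], [-1.34, 1.32], [0.26, 2.42], [-1.36, 4.5], [0.01, 1.98], [-2.84, 2.84]. Speed limits (rad/s): [2.79, 2.79, 3.14, 3.14, 3.14, 3.14, 3.14].

INTERFACE

Orientations are given as a unit quaternion [w, x, y, z].
In Python, from workcell import * gives the robot as it stands. The module is installed in compiled form; this text tells all that it offers.
- The arm moves only by the shell command python3 -m handwheel 'ROWS'. ROWS is JSON, a list of rows, each a list of 5 numbers: the shift along the tool's x, y, z in mm, then the turn about the tool's z in degrees, then the opening in per cent of the stroke, from 0 (shut) to 100 (fully open). In form: [[tx, ty, tz, roll, fingers], ...]. A call has 1 to 12 rows; each row shifts and turns the commanded pose from where the row before left it, along the tool's axes as they then stand; what a row does not reach is not made up. A row lasts 1/12 s, in which the tool goes at most 41.7 mm and 7.16 degrees, less where a joint would pass 70% of its speed; a pose out of reach is approached as far as the arm can. A call with a gripper value outside its range is refused whole. The fingers move at their own pace and stop on an object; the grip force is fixed at half the most. Time passes only in rows, so rows that do not move let the fingers close. It gives the time, the measured TCP pose, the force, the opening and the grip force at its end, in the units of the state.
- sense(): the state, without advancing time (a new reading comes with each control period).
- grab_frame(name): name is "scene" or "top"; returns the picture (420x560x3 uint8, red, green, blue); there is no depth.
- calibration(name): a dict with "intrinsics" (3x3 intrinsics, pixels), "k1" (the pictures are not rectified: a ray, as slopes to the right and down, at radius r is drawn at 1 + k1 r^2 times it, then the intrinsics apply), "xyz" and "orientation" of the camera in the world. Camera axes: x right, y down, z forward; pixel columns grow to the right and rows downward; lengths in m; the calibration is good to about 2 mm. A picture is of the moment at which its call begins. calibration takes no time and is no camera call.
- finish_job(): hands the job in; it is judged then, once.
The state is a dict: "time_s": time; "joint_positions": joint angles; "joint_vel": joint speeds; "tau": joint torques, N m; "tcp_pos": TCP position; "orientation": TCP orientation; "ft_force": force on the tool from outside, world axes, zero at the start; "wrist_torque": the same for the moment, N m; "finger_gap": opening from 0.0 (shut) to 1.0 (fully open); "grasp_force": force on a finger pad.
Only numpy, scipy, OpenCV 4.12 (cv2) and the standard library are available. Lean on these libraries where they do the work, as an engineer would, in place of code of your own. Each camera call takes 0.05 s, during which the arm holds its last target. There are 200 camera calls.

TASK

The orbital shaker is open for a belt change: put both loose idler blocks into the pockets of their shape in the shaker's deck, fully down, and let go of them. Then push the sprung tensioner arm back, away from the robot, past its ratchet click, and finish while still holding it there beyond the click, so that your push and not the pawl keeps it back while I slip the new belt on. Leave the forceps, dish, tape roll and timer where they lie.

Things in the scene. Friction and masses are not known exactly. Their poses are not given: they have to be found in the camera images.
- shaker: the open shaker, fixed to the bench: a white box with a bare aluminium deck, 190 (x) x 250 (y) mm. Origin at the centre of its underside; x points to its back (away from the robot), y to its left, z up. The deck's top face is at z = 56 mm in this frame. On the deck stand, besides the tensioner: a large toothed pulley (65 mm across, at x 50, y 75 mm, up to 43 mm above the deck) and a small motor pulley (23 mm across, at x -45, y -90 mm, up to 34 mm above the deck).
- rect_pocket (a point): mouth (level with the deck's top) of the rectangular pocket, at the centre; axes as the shaker's. 59 mm along x, 37 mm along y, 9 mm deep, with a dark seat on its floor, rim chamfered 1.5 mm
- round_pocket (a point): mouth (level with the deck's top) of the round pocket, at the centre; 45 mm across, 9 mm deep, with a dark seat on its floor, rim chamfered 1.5 mm
- rect_idler: loose idler block with a rectangular aluminium foot, 56 (its x) x 34 (its y) x 22 mm high, on which sits a toothed pulley 30 mm across its flanges (41.5 mm high in all), about 0.12 kg. Origin at the centre of the foot's underside, z up. Best gripped across the 34 mm of the foot. Seated, 13 mm of the foot stands out of the pocket.
- round_idler: loose idler block with a round aluminium foot, 42 mm across and 22 mm high, with the same toothed pulley on top (41.5 mm high in all), about 0.12 kg. Origin at the centre of the foot's underside, z up. Seated, 13 mm of the foot stands out of the pocket.
- tensioner_arm: the sprung tensioner arm, a flat aluminium bar 14 mm wide lying 8 to 14 mm above the deck, with a steel-flanged black roller (25 mm across) 86 mm from the pivot and an upright tab at its end. Origin on the pivot axis at the deck's top; the bar runs along its -y axis, which points to the robot's right. It swings level about the pivot (counter-clockwise seen from above when pushed back).
- tab (a point): middle of the upright tab at the arm's end, 112 mm from the pivot axis and 30 mm above the deck; the tab is 8 mm thick (arm's x), 20 mm wide (arm's y) and reaches from 12 to 48 mm above the deck. Its face towards the robot (arm's -x side) is the one to push, along the arm's +x, following the arc. Nothing stands within 30 mm on that side.
- tensioner (a joint): angle of the tensioner arm, rad: 0 forward against its front pin (rest), the ratchet pawl drops behind the tooth at about 0.38 (it then catches the arm at about 0.35 if it is let go), 0.62 fully back against the rear pin. The spring resists at the tab with about 5 N at 0 and 10 N at 0.6.
- forceps: steel forceps, 125 mm long, lying on the mat between the idler blocks; bystander
- petri: 60 mm dish behind the shaker; bystander
- tape: roll of tape, 103 mm across and 25 mm high, right of the shaker at the back; bystander
- timer: small white timer, 62x66x22 mm, left in front; bystander
Things that resemble listed ones, but are neither listed nor needed, are in the scene too. Leave any green look-alike of the round_idler alone. Leave any blue look-alike of the rect_idler alone.

How it is judged:
By the outcome, as a careful person would: the job done as asked, in the order asked, and still so for the second after the job is handed in, while the arm keeps its last pose, push and grip.
It also fails if it takes over 72 s, if anything falls off the work surface, if the arm or the gripper's body presses on something with over 40 N, if the wrist force passes 120 N, or if a joint passes its speed limit or range.

## Working session

There is one attempt and no reset: what is moved stays moved. The work goes in short steps, Python scripts to look and compute and a shell command to move; the robot and the scene stay as the last step left them, time stands still between calls to the robot, and variables do not carry over. Pictures are saved under pics/ and viewed, at most 10 in all, crops included, and the job is handed in when it is done.

```bash
mkdir -p pics; cat > h.py <<'E'
from workcell import *
import numpy as np, cv2
from scipy.spatial.transform import Rotation as R
def cam(n):
    c=calibration(n);q=c["orientation"];return np.array(c["intrinsics"]),c["k1"],np.array(c["xyz"]),R.from_quat([q[1],q[2],q[3],q[0]]).as_matrix()
def pix2w(n,u,v,z):
    K,k,p,M=cam(n)
    d=cv2.undistortPoints(np.array([[[u,v]]],float),K,np.array([k,0,0,0.]),None,None)  # r^2 model
    x=d[0,0];r=M@np.array([x[0],x[1],1]);return p+r*(z-p[2])/r[2]
def w2pix(n,P):
    K,k,p,M=cam(n);c=M.T@(np.array(P)-p);s=c[:2]/c[2];s=s*(1+k*(s@s));return (K@np.array([*s,1]))[:2]
def shot(n,name,crop=None,f=1):
    im=grab_frame(n)[:,:,::-1]
    if crop: u0,v0,u1,v1=crop; im=im[v0:v1,u0:u1]
    im=cv2.resize(np.ascontiguousarray(im),None,fx=f,fy=f,interpolation=cv2.INTER_CUBIC);cv2.imwrite('pics/'+name,im)
E
python3 - <<'E'
from h import *
for n in("scene","top"):
    shot(n,n+"0.png"); print(calibration(n))
s=sense();print(s['time_s'],s['tcp_pos'],s['orientation'],s['finger_gap'])
E
```

```text
{'intrinsics': array([[438.39681455,   0.        , 282.16258103],
       [  0.        , 438.39681455, 202.8775088 ],
       [  0.        ,   0.        ,   1.        ]]), 'k1': 0.025492120255766408, 'xyz': array([ 1.3754034 , -0.49826487,  0.59623419]), 'orientation': array([-0.46387745,  0.75145206,  0.39953748, -0.24598236])}
{'intrinsics': array([[481.84139303,   0.        , 273.66488988],
       [  0.        , 481.84139303, 212.41227174],
       [  0.        ,   0.        ,   1.        ]]), 'k1': -0.1652703910785722, 'xyz': array([0.34663651, 0.10116459, 1.17214765]), 'orientation': array([ 0.05219847, -0.70459227,  0.7057096 , -0.0529056 ])}
0.1 [ 0.15621866 -0.63066132  0.40362497] [-1.16977811e-03  9.92635823e-01  1.21131054e-01 -1.49578945e-04] 1.0008251526169771
```

View pics/scene0.png

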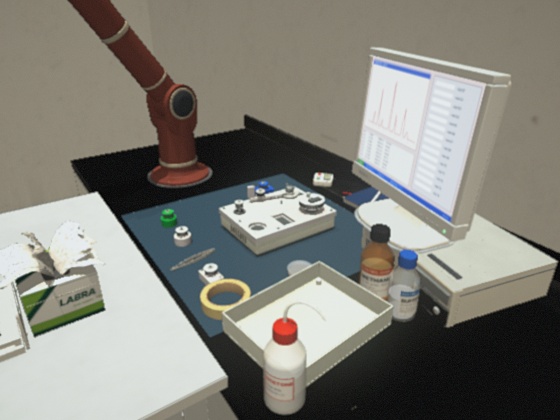

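View pics/top0.png

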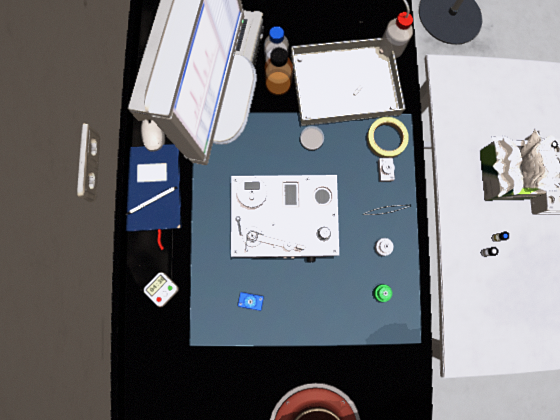

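Top picture: the round_idler candidates are white (384,246) and green (383,293, decoy). The rect_idler candidates are silver (387,170), next to the tape roll at (388,137), and blue (251,301, decoy). I choose the white/silver ones. The shaker is at (285,216). Next I check this in a close crop.

```bash
python3 - <<'E'
from h import *
shot("top","c1.png",(225,120,425,270),4)
E
```

```text
(no output)
```

View pics/c1.png

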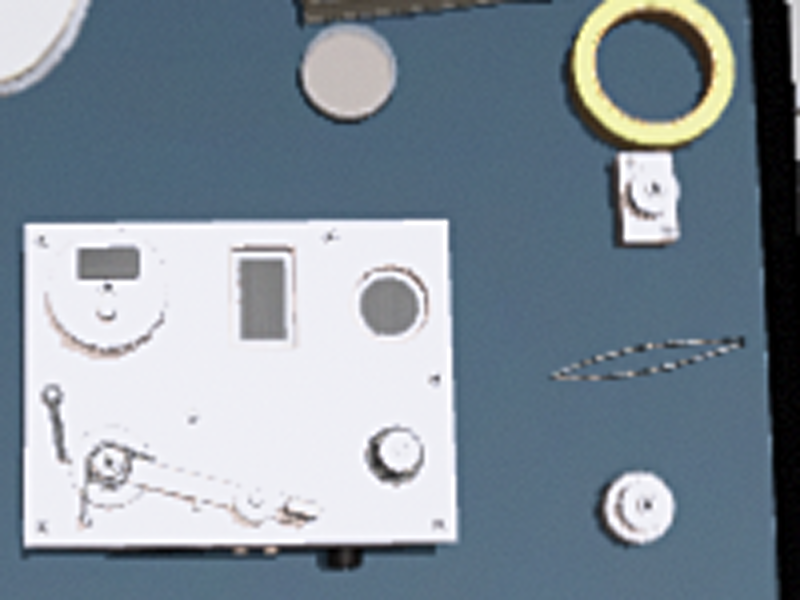

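The crop confirms the white round block (640,507) and the silver rect block (648,198), lying aligned with x, just in front of the tape. Pockets: rect at (265,298), round at (392,302). Tensioner: pivot (107,462), tab (300,512).

```bash
python3 - <<'E'
from h import *
def g(n,x,y,z):
    p=pix2w("top",225+x/4,120+y/4,z);print(n,np.round(p*1000,1));return p
c=[g("deck"+str(i),x,y,.056) for i,(x,y) in enumerate([(24,224),(449,219),(458,542),(25,549)])]
m=np.mean(c,0);print("centre",m*1e3)
d=(c[0]+c[3]-c[1]-c[2]);print("yaw deg",np.degrees(np.arctan2(-d[0],d[1])),"len",np.linalg.norm(c[0]-c[1]),np.linalg.norm(c[1]-c[2]))
d=(c[0]+c[1]-c[3]-c[2]);print("yaw deg",np.degrees(np.arctan2(d[1],d[0])))
g("rectpocket floor",263,298,.047);g("rectpocket mouth",265,298,.056)
g("round floor",390,305,.047);g("round mouth",392,302,.056)
r=[g("rectidl",x,y,.022) for x,y in [(618,153),(674,152),(678,242),(621,245)]];print(np.mean(r,0)*1e3)
d=r[0]+r[1]-r[2]-r[3];print("yaw",np.degrees(np.arctan2(d[1],d[0])))
g("rect pulley",653,191,.0415)
g("round foot",638,508,.022);g("round pulley",646,505,.0415)
g("pivot",107,462,.070);g("tab",298,512,.10);g("tape front",655,150,.025);g("forceps L",552,377,.003);g("forc R",744,343,.003)
s=sense();q=s['orientation'];M=R.from_quat([q[1],q[2],q[3],q[0]]).as_matrix();print(M.round(3))
E
```

```text
deck0 [601.5 201.1  56. ]
deck1 [604.3 -51.6  56. ]
deck2 [412.5 -52.8  56. ]
deck3 [409.1 198.3  56. ]
centre [506.8595206   73.75959662  56.        ]
yaw deg 0.7160292039372965 len 0.2526407887912802 0.19179301511380775
yaw deg 0.591257736942701
rectpocket floor [558.2  59.2  47. ]
rectpocket mouth [556.5  58.4  56. ]
round floor [554.  -16.3  47. ]
round mouth [554.1 -16.6  56. ]
rectidl [ 654.5 -163.    22. ]
rectidl [ 655.4 -198.5   22. ]
rectidl [ 598.2 -198.3   22. ]
rectidl [ 596.1 -162.5   22. ]
[ 626.07195202 -180.56140645   22.        ]
yaw -0.33207046830204584
rect pulley [ 625.6 -179.2   41.5]
round foot [ 434.3 -167.3   22. ]
round pulley [ 434.5 -167.6   41.5]
pivot [458.3 150.4  70. ]
tab [427.1  42.5 100. ]
tape front [ 655.8 -185.7   25. ]
forceps L [ 517.  -120.5    3. ]
forc R [ 538.2 -242.7    3. ]
[[ 0.971  0.24  -0.   ]
 [ 0.24  -0.971  0.002]
 [ 0.    -0.002 -1.   ]]
```

```bash
cat > to.py <<'E'
import sys
from h import *
# to.py X Y Z yaw(mm,deg of tool x): remaining shift in tool axes
t=np.array(list(map(float,sys.argv[1:4])));yaw=float(sys.argv[4])
s=sense();q=s['orientation'];M=R.from_quat([q[1],q[2],q[3],q[0]]).as_matrix()
az=np.degrees(np.arctan2(M[1,0],M[0,0]));d=t-np.array(s['tcp_pos'])*1e3
print("t",round(s['time_s'],2),"pos",np.round(np.array(s['tcp_pos'])*1e3,1),"az",round(az,2),"roll",round(az-yaw,2),"shift now-axes",np.round(M.T@d,1),"world",np.round(d,1),"F",np.round(s['ft_force'],1),"gap",round(s['finger_gap'],3),"grip",round(s['grasp_force'],1))
c=np.radians(yaw);print("shift after roll",np.round([d[0]*np.cos(c)+d[1]*np.sin(c),d[0]*np.sin(c)-d[1]*np.cos(c),-d[2]],1))
E
python3 -m handwheel '[[0,0,0,7,70],[0,0,0,7.1,70],[26,-25,0,0,70],[26,-25,0,0,70],[26,-25,0,0,70],[26,-25,0,0,70],[26,-25,0,0,70],[26,-25,0,0,70],[26,-25,0,0,70],[26,-25,0,0,70],[26,-25,0,0,70],[26,-25,0,0,70]]'
python3 -m handwheel '[[26,-25,10,0,70],[26,-25,10,0,70],[26,-25,15,0,70],[26,-25,15,0,70],[26,-25,15,0,70],[26,-25,15,0,70],[20,-18,15,0,70],[0,0,0,0,70],[0,0,0,0,70]]'
python3 to.py 626 -180.3 181 -0.3
```

```text
time_s: 1.15
tcp_pos: [0.4181, -0.3803, 0.4046]
orientation: [-0.0, 1.0, -0.002, -0.0]
ft_force: [0.5, -0.9, 0.9]
finger_gap: 0.697
grasp_force: 0.0
time_s: 1.9
tcp_pos: [0.5945, -0.2118, 0.308]
orientation: [-0.001, 1.0, 0.001, -0.001]
ft_force: [-0.4, 0.3, 0.3]
finger_gap: 0.699
grasp_force: 0.0
t 1.9 pos [ 594.5 -211.8  308. ] az 0.08 roll 0.38 shift now-axes [ 31.9 -31.2 127. ] world [  31.5   31.5 -127. ] F [-0.4  0.3  0.3] gap 0.699 grip 0.0
shift after roll [ 31.3 -31.7 127. ]
```

```bash
python3 -m handwheel '[[16,-15.5,30,0,70],[16,-15.5,30,0,70],[0,0,20,0,70],[0,0,20,0,70],[0,0,10,0,70],[0,0,0,0,70],[0,0,0,0,70]]'
python3 to.py 626 -180.3 181 -0.3
```

```text
time_s: 2.48
tcp_pos: [0.6253, -0.1851, 0.2003]
orientation: [0.001, 1.0, -0.003, 0.0]
ft_force: [0.5, 0.5, 1.2]
finger_gap: 0.701
grasp_force: 0.0
t 2.48 pos [ 625.3 -185.1  200.3] az -0.32 roll -0.02 shift now-axes [ 0.7 -4.9 19.3] world [  0.7   4.8 -19.3] F [0.5 0.5 1.2] gap 0.701 grip 0.0
shift after roll [ 0.7 -4.8 19.3]
```

```bash
python3 -m handwheel '[[0.7,-4.8,10,0,70],[0,0,9,0,70],[0,0,0,0,70],[0,0,0,0,30],[0,0,0,0,20],[0,0,0,0,20],[0,0,0,0,20],[0,0,0,0,20],[0,0,0,0,20]]'
python3 to.py 626 -180.3 181 -0.3; python3 -c "
from h import *
shot('top','g1.png',(350,130,430,190),6)"
```

```text
time_s: 3.23
tcp_pos: [0.6268, -0.179, 0.1815]
orientation: [0.0, 1.0, -0.002, 0.001]
ft_force: [-0.3, 0.1, 4.2]
finger_gap: 0.382
grasp_force: 61.9
t 3.23 pos [ 626.8 -179.   181.5] az -0.2 roll 0.1 shift now-axes [-0.7  1.3  0.5] world [-0.8 -1.3 -0.5] F [-0.3  0.1  4.2] gap 0.382 grip 61.9
shift after roll [-0.7  1.3  0.5]
```

View pics/g1.png

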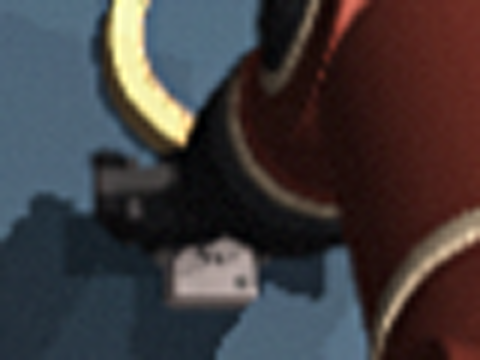

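```bash
python3 -m handwheel '[[0,0,-15,0,20],[0,0,-30,0,20],[0,0,-35,0,20],[0,0,-20,-0.8,20],[-8.6,-29.7,0,0,20],[-8.6,-29.7,0,0,20],[-8.6,-29.7,0,0,20],[-8.6,-29.7,0,0,20],[-8.6,-29.7,0,0,20],[-8.6,-29.7,0,0,20],[-8.6,-29.7,0,0,20],[-8.6,-29.7,0,0,20]]'
python3 -m handwheel '[[0,0,0,0,20],[0,0,0,0,20],[0,0,0,0,20]]'
python3 to.py 558 59 270 0.65; python3 -c "
from h import *
shot('scene','p1.png',(210,160,350,265),5.6)"
```

```text
time_s: 4.28
tcp_pos: [0.5541, 0.0598, 0.2802]
orientation: [-0.0, 1.0, 0.005, -0.001]
ft_force: [1.1, 0.6, -1.9]
finger_gap: 0.377
grasp_force: 61.4
time_s: 4.53
tcp_pos: [0.555, 0.058, 0.2803]
orientation: [0.0, 1.0, 0.006, -0.0]
ft_force: [0.6, -0.6, -1.0]
finger_gap: 0.381
grasp_force: 61.5
t 4.53 pos [555.   58.  280.3] az 0.63 roll -0.02 shift now-axes [ 3.1 -1.  10.3] world [  3.    1.  -10.3] F [ 0.6 -0.6 -1. ] gap 0.381 grip 61.5
shift after roll [ 3.  -0.9 10.3]
```

View pics/p1.png

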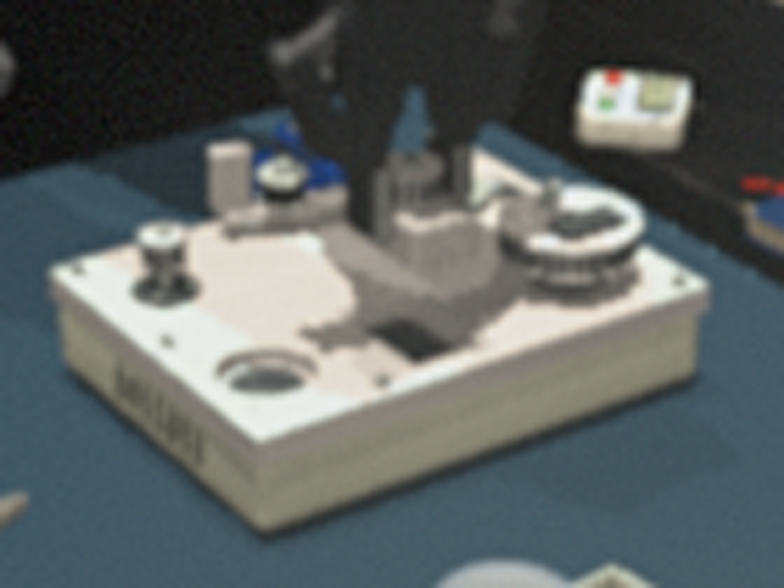

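Held level above the rect pocket: foot at about (440,240) in the crop, pocket at (420,335). I go down to just above the mouth and correct.

```bash
python3 -m handwheel '[[3,-1,10,0,20],[0,0,18,0,20],[0,0,8,0,20],[0,0,0,0,20],[0,0,0,0,20]]'
python3 to.py 558 59 237 0.65; python3 -c "
from h import *
shot('scene','p2.png',(250,175,330,235),9)
for P in [(529,77.5),(529,40.5),(588,40.5),(588,77.5)]: print(P,(w2pix('scene',[P[0]/1e3-.0008,P[1]/1e3,.056])-[250,175])*9)"
```

```text
time_s: 5.0
tcp_pos: [0.5581, 0.0585, 0.2439]
orientation: [0.0, 1.0, 0.005, -0.001]
ft_force: [0.4, -0.5, -1.3]
finger_gap: 0.381
grasp_force: 61.4
t 5.0 pos [558.1  58.5 243.9] az 0.54 roll -0.11 shift now-axes [-0.1 -0.5  6.9] world [-0.1  0.5 -6.9] F [ 0.4 -0.5 -1.3] gap 0.381 grip 61.4
shift after roll [-0.1 -0.5  6.9]
(529, 77.5) [297.60987931 330.2509778 ]
(529, 40.5) [191.55506817 363.62644426]
(588, 40.5) [306.58195213 447.2226164 ]
(588, 77.5) [414.88615437 411.15080259]
```

View pics/p2.png

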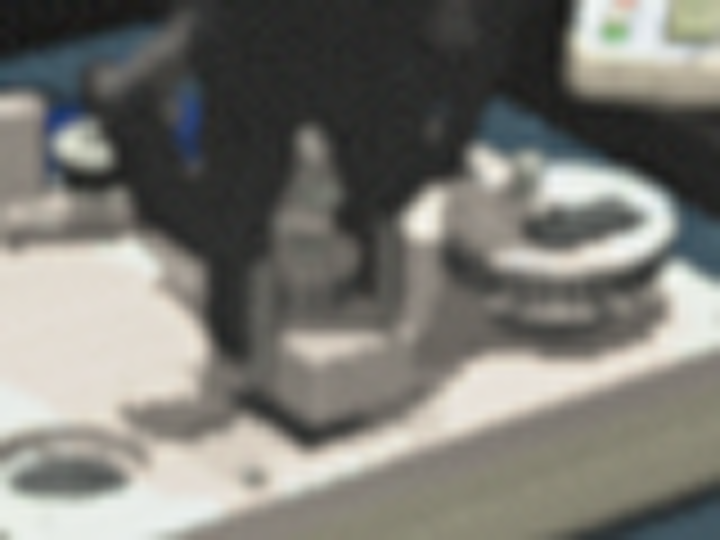

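Foot corner (313,425), pocket corner (308,443), predicted (306,447): aligned within about 1–2 mm. I lower it.

```bash
python3 -m handwheel '[[0,-0.3,5,0,20],[0,0,4,0,20],[0,0,3,0,20],[0,0,2,0,20],[0,0,0,0,20]]'
python3 to.py 558 59 228.5 0.65
```

```text
time_s: 5.47
tcp_pos: [0.5581, 0.0591, 0.2353]
orientation: [0.0, 1.0, 0.005, 0.001]
ft_force: [-9.4, -1.1, 25.2]
finger_gap: 0.382
grasp_force: 65.3
t 5.47 pos [558.1  59.1 235.3] az 0.63 roll -0.02 shift now-axes [-0.1  0.1  6.8] world [-0.1 -0.1 -6.8] F [-9.4 -1.1 25.2] gap 0.382 grip 65.3
shift after roll [-0.1  0.1  6.8]
```

Contact with a side push of -9 N in x, so the pocket is further towards -x.

```bash
python3 -m handwheel '[[-1,0,-1,0,20],[-0.7,0,0,0,20],[0,0,0,0,20]]'
python3 to.py 558 59 228.5 0.65
python3 -m handwheel '[[0,0,2,0,20],[0,0,2,0,20],[0,0,0,0,20]]'
python3 to.py 558 59 228.5 0.65
```

```text
time_s: 5.72
tcp_pos: [0.5574, 0.0591, 0.2356]
orientation: [-0.0, 1.0, 0.005, 0.003]
ft_force: [-4.7, -1.5, 18.2]
finger_gap: 0.384
grasp_force: 64.3
t 5.72 pos [557.4  59.1 235.6] az 0.61 roll -0.04 shift now-axes [0.5 0.1 7.1] world [ 0.6 -0.1 -7.1] F [-4.7 -1.5 18.2] gap 0.384 grip 64.3
shift after roll [0.5 0.1 7.1]
time_s: 5.97
tcp_pos: [0.5566, 0.0591, 0.2322]
orientation: [0.0, 1.0, 0.006, 0.002]
ft_force: [-8.3, -1.0, 25.0]
finger_gap: 0.382
grasp_force: 66.9
t 5.97 pos [556.6  59.1 232.2] az 0.63 roll -0.02 shift now-axes [1.4 0.1 3.7] world [ 1.4 -0.1 -3.7] F [-8.3 -1.  25. ] gap 0.382 grip 66.9
shift after roll [1.4 0.1 3.7]
```

It is going in; a little more -x and down.

```bash
python3 -m handwheel '[[-1,0,-0.5,0,20],[-0.5,0,0,0,20],[0,0,2,0,20],[0,0,2,0,20],[0,0,0,0,20]]'
python3 to.py 556 59 228.5 0.65
```

```text
time_s: 6.38
tcp_pos: [0.5557, 0.059, 0.2308]
orientation: [-0.0, 1.0, 0.005, 0.003]
ft_force: [-10.6, -2.7, 37.4]
finger_gap: 0.379
grasp_force: 76.7
t 6.38 pos [555.7  59.  230.8] az 0.62 roll -0.03 shift now-axes [0.3 0.  2.3] world [ 0.3 -0.  -2.3] F [-10.6  -2.7  37.4] gap 0.379 grip 76.7
shift after roll [0.3 0.  2.3]
```

```bash
python3 -m handwheel '[[-0.8,0,-2,0,20],[-0.8,0,0,0,20],[0,0,0,0,20]]'
python3 to.py 556 59 228.5 0.65
python3 -m handwheel '[[0,0,2,0,20],[0,0,0,0,20]]'
python3 to.py 556 59 228.5 0.65
```

```text
time_s: 6.63
tcp_pos: [0.5551, 0.059, 0.231]
orientation: [-0.0, 1.0, 0.005, 0.005]
ft_force: [-4.3, -0.9, 21.6]
finger_gap: 0.378
grasp_force: 69.8
t 6.63 pos [555.1  59.  231. ] az 0.61 roll -0.04 shift now-axes [0.9 0.  2.5] world [ 0.9  0.  -2.5] F [-4.3 -0.9 21.6] gap 0.378 grip 69.8
shift after roll [0.9 0.  2.5]
time_s: 6.8
tcp_pos: [0.5551, 0.059, 0.2309]
orientation: [-0.0, 1.0, 0.005, 0.004]
ft_force: [-8.1, -2.6, 33.9]
finger_gap: 0.379
grasp_force: 74.8
t 6.8 pos [555.1  59.  230.9] az 0.6 roll -0.05 shift now-axes [ 0.9 -0.   2.4] world [ 0.9  0.  -2.4] F [-8.1 -2.6 33.9] gap 0.379 grip 74.8
shift after roll [ 0.9 -0.   2.4]
```

```bash
python3 -m handwheel '[[0,0,-2,0,20],[0,0,0,0,55],[0,0,0,0,55],[0,0,0,0,55],[0,0,-30,0,55],[0,0,-35,0,55],[0,0,-35,0,55],[0,40,-20,0,55],[0,40,0,0,55],[0,40,0,0,55],[0,0,0,0,55],[0,0,0,0,55]]'
python3 to.py 556 59 228.5 0.65;python3 -c "
from h import *
shot('scene','p3.png',(250,175,330,235),9)"
```

```text
time_s: 7.8
tcp_pos: [0.5542, -0.0616, 0.3452]
orientation: [0.001, 1.0, 0.002, 0.0]
ft_force: [-0.1, 0.8, -0.8]
finger_gap: 0.546
grasp_force: 0.0
t 7.8 pos [554.2 -61.6 345.2] az 0.19 roll -0.46 shift now-axes [   2.2 -120.8  116.5] world [   1.8  120.6 -116.7] F [-0.1  0.8 -0.8] gap 0.546 grip 0.0
shift after roll [   3.2 -120.5  116.7]
```

View pics/p3.png

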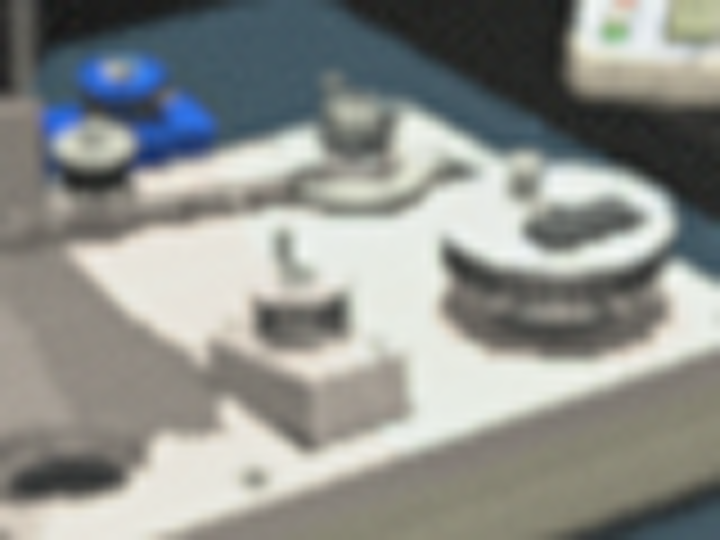

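```bash
python3 -c "
from h import *
for z in (.056,.069,.072):
  for P in [(528,41.8),(584,41.8),(584,75.8)]: print(z,P,((w2pix('scene',[P[0]/1e3,P[1]/1e3,z])-[250,175])*9).round(0))
print(((w2pix('scene',[.556,.059,.0885])-[250,175])*9).round(0))
shot('top','p4.png',(260,150,360,225),8)"
```

```text
0.056 (528, 41.8) [195. 362.]
0.056 (584, 41.8) [304. 441.]
0.056 (584, 75.8) [403. 408.]
0.069 (528, 41.8) [195. 322.]
0.069 (584, 41.8) [304. 400.]
0.069 (584, 75.8) [404. 368.]
0.072 (528, 41.8) [194. 313.]
0.072 (584, 41.8) [304. 391.]
0.072 (584, 75.8) [404. 358.]
[299. 284.]
```

View pics/p4.png

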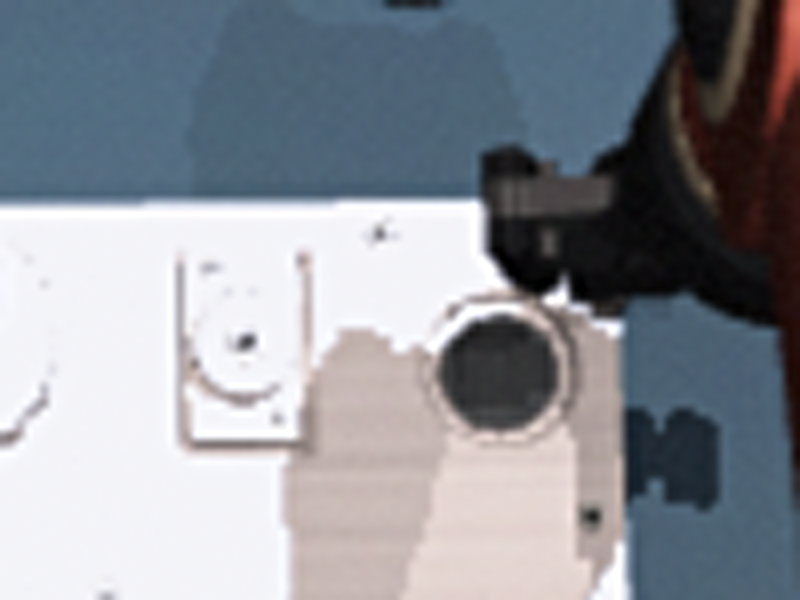

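The block is in the pocket mouth but tilted: in the scene crop its rear stands about 17 mm out at (312,388–443), where 13 mm is expected. The top picture shows the round seat at (502,370), clear. I'll get precise seat centroids from the first picture in code.

```bash
python3 - <<'E'
from h import *
im=cv2.imread('pics/top0.png',0).astype(float)
for n,(u0,v0,u1,v1) in {"rect":(282,180,301,209),"round":(312,185,334,207)}.items():
    a=im[v0:v1,u0:u1]; w=np.clip((215-a)/(215-np.percentile(a,5)),0,1); w[w<.35]=0
    v,u=np.mgrid[v0:v1,u0:u1]; c=(u*w).sum()/w.sum(),(v*w).sum()/w.sum()
    print(n,np.round(c,2),"size px",w.sum(),"floor",(pix2w("top",*c,.047)*1e3).round(1))
    print(a[a.shape[0]//2].astype(int)); print(a[:,a.shape[1]//2].astype(int))
# now: block in pocket, rows along u=290.5 (v), and along v
im=grab_frame("top").mean(2)
print("block col u=287..", [im[176:212,u].astype(int).tolist() for u in (286,295)])
print("block row v=203", im[203,278:304].astype(int).tolist(), "v=184", im[184,278:304].astype(int).tolist())
sc=grab_frame("scene")
cv2.imwrite('pics/sc_now.png',sc[:,:,::-1])
for u in (283,284,285,286,287,291,274,277): print("scene col",u,sc[205:230,u].mean(1).astype(int).tolist())
E
```

```text
rect [290.14 193.51] size px 219.97752808988764 floor [560.6  60.7  47. ]
[225 240 231 156 130 127 134 135 136 131 128 129 129 132 195 243 220 235
 240]
[245 187 118 252 199 128 124 129 130 132 132 131 134 130 131 132 132 132
 135 135 133 133 133 130 146 233 240 236 239]
round [322.34 195.44] size px 173.89772727272725 floor [555.9 -15.9  47. ]
[237 242 234 150 128 130 135 130 135 133 135 131 129 132 134 133 130 171
 250 159 226 243]
[242 186 148 249 178 124 127 130 131 131 131 131 131 131 130 131 131 126
 156 246 236 239]
block col u=287.. [[253, 247, 245, 245, 245, 245, 231, 186, 242, 246, 245, 244, 244, 243, 245, 246, 246, 247, 248, 248, 246, 222, 161, 201, 250, 248, 246, 248, 250, 121, 196, 248, 247, 245, 244, 245], [253, 247, 245, 245, 245, 246, 246, 246, 246, 245, 245, 246, 245, 245, 245, 246, 245, 245, 245, 245, 245, 240, 239, 249, 250, 243, 212, 244, 252, 126, 166, 195, 200, 188, 186, 183]]
block row v=203 [245, 245, 247, 250, 184, 187, 248, 251, 248, 248, 248, 249, 249, 249, 249, 250, 241, 244, 205, 155, 145, 162, 185, 187, 186, 187] v=184 [245, 245, 246, 248, 171, 242, 247,
[... 504 characters left out ...]
, 151]
scene col 286 [227, 223, 193, 129, 80, 70, 93, 142, 191, 221, 225, 200, 166, 155, 156, 156, 155, 152, 149, 176, 218, 230, 221, 178, 138]
scene col 287 [230, 221, 169, 106, 80, 78, 97, 142, 200, 226, 226, 194, 159, 153, 153, 152, 152, 145, 146, 197, 229, 230, 207, 155, 130]
scene col 291 [232, 231, 231, 230, 231, 232, 230, 214, 206, 206, 183, 161, 155, 157, 156, 151, 144, 154, 206, 231, 227, 192, 143, 128, 131]
scene col 274 [227, 225, 226, 225, 226, 215, 176, 134, 112, 107, 108, 107, 109, 117, 131, 134, 132, 153, 204, 226, 227, 226, 226, 226, 228]
scene col 277 [225, 224, 214, 205, 203, 198, 194, 197, 198, 165, 128, 120, 119, 120, 122, 148, 192, 223, 228, 227, 227, 218, 184, 167, 206]
```

```bash
python3 - <<'E'
from h import *
f=lambda n,u,v,z:(pix2w(n,u,v,z)*1e3).round(1)
print("pocket ctr",f("top",290.3,194.24,.047),"round ctr: ",f("top",322.3,195.6,.047))
print("scene rear-right corner bottom",f("scene",284.5,224.6,.056),"top@69",f("scene",284.5,217,.069),"top@78",f("scene",284.5,217,.078))
print("top: front edge",[f("top",290,204.5,z) for z in(.062,.069)],"mouth",f("top",290,205.8,.056))
print("mouth rear pic0 v=182",f("top",290,182,.056), "front v?",[cv2.imread('pics/top0.png',0)[200:212,u].tolist() for u in (286,290,294)])
print("pred px centre pocket: mouth front/rear", [w2pix("top",[x,.0603,.056]).round(1) for x in (.5294,.5884,.5279,.5899)])
for dz in (0,.009): print("foot top rear right pred scene",dz,w2pix("scene",[.587,.043,.069+dz]).round(1),w2pix("scene",[.587,.043,.056]).round(1))
s=cv2.imread('pics/sc_now.png')[185:230,265:305]; cv2.imwrite('pics/z.png',cv2.resize(s,None,fx=13,fy=13,interpolation=cv2.INTER_CUBIC))
E
```

```text
pocket ctr [558.9  60.3  47. ] round ctr:  [555.5 -15.8  47. ]
scene rear-right corner bottom [587.4  41.7  56. ] top@69 [574.3  50.6  69. ] top@78 [588.   41.2  78. ]
top: front edge [array([531.7,  61.7,  62. ]), array([530.5,  62. ,  69. ])] mouth [529.6  61.5  56. ]
mouth rear pic0 v=182 [586.7  61.1  56. ] front v? [[127, 129, 128, 125, 143, 230, 240, 238, 239, 239, 239, 239], [134, 135, 128, 125, 147, 233, 240, 237, 239, 240, 239, 240], [127, 130, 127, 126, 145, 232, 241, 235, 239, 239, 239, 239]]
pred px centre pocket: mouth front/rear [array([290.5, 205.9]), array([290.3, 181.3]), array([290.5, 206.5]), array([290.3, 180.7])]
foot top rear right pred scene 0 [284.9 219.8] [284.8 224.4]
foot top rear right pred scene 0.009 [284.9 216.6] [284.8 224.4]
```

View pics/z.png

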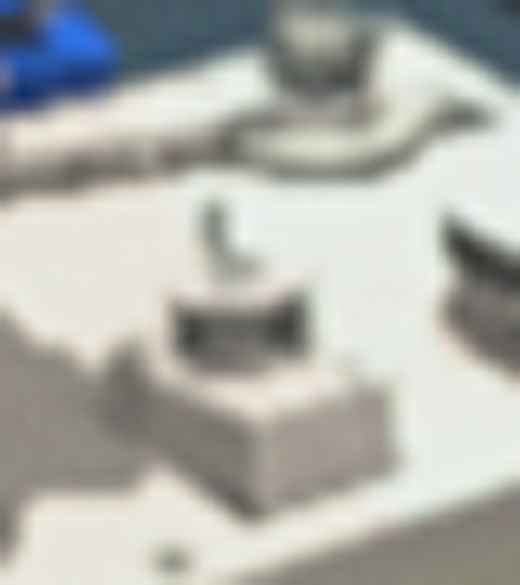

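Picture: the rear edge (x≈588 mm) hangs on the rear rim and the front is down in the pocket. So I nudge the rear face forward with the shut fingers.

```bash
python3 -m handwheel '[[14,-30,0,0,0],[14,-30,0,0,0],[14,-30,0,0,0],[14,-30,0,0,0],[0,0,30,0,0],[0,0,30,0,0],[0,0,15,0,0],[0,0,0,0,0],[0,0,0,0,0]]'
python3 to.py 609 58.5 236 0.6
```

```text
time_s: 8.75
tcp_pos: [0.609, 0.0644, 0.2692]
orientation: [-0.0, 1.0, 0.007, -0.001]
ft_force: [0.4, -0.1, 0.5]
finger_gap: 0.001
grasp_force: 0.0
t 8.75 pos [609.   64.4 269.2] az 0.75 roll 0.15 shift now-axes [-0.   5.9 33.2] world [  0.   -5.9 -33.2] F [ 0.4 -0.1  0.5] gap 0.001 grip 0.0
shift after roll [-0.1  5.9 33.2]
```

```bash
python3 -m handwheel '[[0,5,18,0,0],[0,0,15,0,0],[0,0,0,0,0],[-3,0,0,0,0],[-2,0,0,0,0],[-2,0,0,0,0],[0,0,0,0,0]]'
python3 to.py 598 58.5 236 0.6
python3 -m handwheel '[[-2,0,0,0,0],[0,0,0,0,0]]'
python3 -m handwheel '[[-2,0,0,0,0],[0,0,0,0,0]]'
```

```text
time_s: 9.33
tcp_pos: [0.6022, 0.058, 0.2382]
orientation: [-0.0, 1.0, 0.006, 0.001]
ft_force: [0.5, 0.6, 0.3]
finger_gap: 0.003
grasp_force: 0.0
t 9.33 pos [602.2  58.  238.2] az 0.63 roll 0.03 shift now-axes [-4.2 -0.5  2.2] world [-4.2  0.5 -2.2] F [0.5 0.6 0.3] gap 0.003 grip 0.0
shift after roll [-4.2 -0.5  2.2]
time_s: 9.5
tcp_pos: [0.6001, 0.0578, 0.2374]
orientation: [-0.0, 1.0, 0.005, 0.0]
ft_force: [-1.0, 0.2, -0.2]
finger_gap: -0.002
grasp_force: 0.0
time_s: 9.67
tcp_pos: [0.5981, 0.0577, 0.237]
orientation: [-0.0, 1.0, 0.005, 0.0]
ft_force: [0.5, -0.2, -0.1]
finger_gap: -0.002
grasp_force: 0.0
```

```bash
python3 -m handwheel '[[-1.5,0,0,0,0],[0,0,0,0,0]]'
python3 -m handwheel '[[-1.5,0,0,0,0],[0,0,0,0,0]]'
python3 to.py 594 58.5 236 0.6
python3 - <<'E'
from h import *
sc=grab_frame("scene").mean(2)
for u in (284,285,287,291): print(u,sc[205:230,u].astype(int).tolist())
E
```

```text
time_s: 9.83
tcp_pos: [0.5967, 0.0577, 0.2369]
orientation: [-0.0, 1.0, 0.005, 0.0]
ft_force: [1.1, -0.0, -1.4]
finger_gap: -0.003
grasp_force: 0.3
time_s: 10.0
tcp_pos: [0.5953, 0.0577, 0.2369]
orientation: [-0.0, 1.0, 0.005, 0.0]
ft_force: [0.3, 0.4, -0.2]
finger_gap: 0.001
grasp_force: 0.3
t 10.0 pos [595.3  57.7 236.9] az 0.62 roll 0.02 shift now-axes [-1.3 -0.8  0.9] world [-1.3  0.8 -0.9] F [ 0.3  0.4 -0.2] gap 0.001 grip 0.3
shift after roll [-1.3 -0.8  0.9]
284 [46, 46, 46, 45, 56, 81, 93, 95, 91, 91, 107, 121, 124, 126, 129, 125, 121, 119, 120, 122, 118, 112, 113, 136, 139]
285 [42, 47, 49, 48, 47, 54, 65, 66, 67, 69, 86, 104, 110, 111, 114, 122, 122, 122, 122, 121, 113, 108, 110, 132, 136]
287 [44, 47, 47, 46, 46, 40, 45, 46, 46, 43, 47, 45, 45, 45, 50, 72, 98, 116, 122, 117, 112, 106, 108, 117, 121]
291 [45, 45, 42, 47, 44, 46, 61, 68, 71, 71, 71, 73, 75, 77, 75, 73, 75, 85, 96, 102, 105, 113, 118, 121, 122]
```

```bash
for i in 1 2; do python3 -m handwheel '[[-1.5,0,0,0,0],[0,0,0,0,0]]'|grep -E "tcp|force"; done
```

```text
tcp_pos: [0.5946, 0.0576, 0.2374]
ft_force: [3.1, 0.4, -0.4]
grasp_force: 1.3
tcp_pos: [0.5939, 0.0576, 0.2379]
ft_force: [5.1, -0.3, 0.1]
grasp_force: 2.5
```

```bash
for i in 1 2; do python3 -m handwheel '[[-1.5,0,0,0,0],[0,0,0,0,0]]'|grep -E "tcp|force"; done; python3 -m handwheel '[[-1.5,0,0,0,0],[0,0,0,0,0]]'|grep -E "tcp|force"
```

```text
tcp_pos: [0.5932, 0.0576, 0.2384]
ft_force: [7.0, -0.7, 1.1]
grasp_force: 3.2
tcp_pos: [0.5926, 0.0575, 0.2389]
ft_force: [7.4, -0.4, 1.0]
grasp_force: 3.9
tcp_pos: [0.5919, 0.0575, 0.2393]
ft_force: [9.3, -1.4, 1.7]
grasp_force: 4.6
```

```bash
python3 -m handwheel '[[5,0,0,0,0],[0,0,-30,0,0],[0,0,-35,0,0],[0,38,-20,0,0],[0,38,0,0,0],[0,38,0,0,0],[0,0,0,0,0]]'|grep -E "tcp|force"
cat > look.py <<'E'
from h import *
sc=grab_frame("scene");cv2.imwrite('pics/sc_now.png',sc[:,:,::-1]);sc=sc.mean(2)
for u in (283,284,285,286,287,289,291,293): print(u,sc[205:230,u].astype(int).tolist())
E
python3 look.py
```

```text
tcp_pos: [0.592, -0.0661, 0.3213]
ft_force: [-0.7, -2.4, -0.1]
grasp_force: 0.0
283 [228, 190, 146, 147, 199, 216, 166, 105, 87, 96, 143, 204, 227, 223, 194, 146, 123, 117, 119, 153, 203, 228, 232, 223, 180]
284 [228, 190, 154, 156, 200, 216, 166, 100, 82, 90, 132, 198, 227, 231, 221, 173, 134, 125, 123, 143, 197, 227, 228, 209, 161]
285 [230, 214, 192, 192, 218, 217, 160, 101, 88, 97, 139, 207, 229, 231, 226, 185, 142, 129, 132, 160, 210, 230, 228, 198, 151]
286 [231, 225, 221, 224, 229, 207, 141, 89, 82, 97, 143, 209, 231, 229, 217, 172, 135, 122, 136, 184, 223, 230, 220, 178, 136]
287 [231, 231, 231, 231, 227, 181, 106, 65, 70, 102, 155, 213, 231, 228, 198, 150, 126, 121, 146, 204, 229, 229, 206, 156, 131]
289 [230, 231, 231, 230, 219, 191, 175, 161, 150, 172, 215, 229, 229, 218, 174, 136, 121, 132, 183, 221, 230, 221, 178, 136, 129]
291 [231, 230, 230, 230, 230, 232, 234, 232, 230, 226, 218, 215, 217, 183, 139, 125, 129, 164, 214, 230, 228, 193, 143, 129, 128]
293 [230, 230, 229, 230, 230, 231, 232, 231, 230, 225, 221, 212, 184, 144, 123, 119, 150, 212, 233, 231, 202, 153, 129, 129, 130]
```

The rear face now measures about 13 mm out in the columns (219.9→224.3 px, predicted 219.8→224.4): seated. I press lightly on its pulley to make sure of it and check the height (expected TCP z ≈ 261).

```bash
python3 -m handwheel '[[-9,-31,0,0,0],[-9,-31,0,0,0],[-9,-31,0,0,0],[-8,-31,0,0,0],[0,0,20,0,0],[0,0,20,0,0],[0,0,10,0,0],[0,0,3,0,0],[0,0,2,0,0],[0,0,0,0,0]]'
python3 to.py 557 59 262 0.6
```

```text
time_s: 12.35
tcp_pos: [0.5577, 0.0682, 0.2662]
orientation: [0.0, 1.0, 0.005, -0.0]
ft_force: [0.6, -0.3, 0.4]
finger_gap: 0.002
grasp_force: 0.0
t 12.35 pos [557.7  68.2 266.2] az 0.58 roll -0.02 shift now-axes [-0.8  9.2  4.2] world [-0.7 -9.2 -4.2] F [ 0.6 -0.3  0.4] gap 0.002 grip 0.0
shift after roll [-0.8  9.2  4.2]
```

```bash
python3 -m handwheel '[[-0.8,8.5,0,0,0],[0,0,3,0,0],[0,0,0,0,0]]'|grep -E "tcp|force"; for i in 1 2 3; do python3 -m handwheel '[[0,0,1.5,0,0],[0,0,0,0,0]]'|grep -E "tcp|ft_force"; done
```

```text
tcp_pos: [0.5571, 0.0585, 0.2635]
ft_force: [-0.0, 0.4, -1.2]
grasp_force: 0.0
tcp_pos: [0.557, 0.0599, 0.2618]
ft_force: [0.5, 0.0, -1.2]
tcp_pos: [0.5571, 0.0601, 0.2611]
ft_force: [-0.0, -0.2, 3.9]
tcp_pos: [0.5571, 0.06, 0.261]
ft_force: [-2.7, -0.0, 13.9]
```

Contact at 261.1 mm: fully seated. Now the round idler.

```bash
python3 -m handwheel '[[0,0,-30,0,0],[0,0,-39,0,0],[-14,28,0,0,80],[-15,28,0,0,80],[-15,28,0,0,80],[-15,28,0,0,80],[-15,28,0,0,80],[-15,28,0,0,80],[-15,28,0,0,80],[-15,28,0,0,80],[0,0,0,0,80],[0,0,0,0,80]]'|grep -E "tcp|force"
python3 to.py 435.3 -166.5 180 0.6
```

```text
tcp_pos: [0.4395, -0.1672, 0.3279]
ft_force: [0.4, 1.5, -0.4]
grasp_force: 0.0
t 14.1 pos [ 439.5 -167.2  327.9] az 0.33 roll -0.27 shift now-axes [ -4.2  -0.8 147.9] world [  -4.2    0.7 -147.9] F [ 0.4  1.5 -0.4] gap 0.8 grip 0.0
shift after roll [ -4.2  -0.8 147.9]
```

```bash
python3 -m handwheel '[[-4,-0.8,30,0,80],[0,0,35,0,80],[0,0,35,0,80],[0,0,25,0,80],[0,0,0,0,80],[0,0,0,0,80]]'|grep -E "tcp|force"
python3 to.py 435.3 -166.5 182 0.6
```

```text
tcp_pos: [0.4369, -0.1633, 0.202]
ft_force: [-0.1, -0.4, 0.5]
grasp_force: 0.0
t 14.6 pos [ 436.9 -163.3  202. ] az 0.75 roll 0.15 shift now-axes [-1.6  3.2 20. ] world [ -1.6  -3.2 -20. ] F [-0.1 -0.4  0.5] gap 0.8 grip 0.0
shift after roll [-1.6  3.2 20. ]
```

```bash
python3 -m handwheel '[[-1.6,3.2,10,0,80],[0,0,9,0,80],[0,0,0,0,80],[0,0,0,0,80]]'|grep -E "tcp|force"
python3 to.py 435.3 -166.5 182 0.6
python3 -m handwheel '[[0,0,0,0,40],[0,0,0,0,30],[0,0,0,0,30],[0,0,0,0,30],[0,0,0,0,30],[0,0,0,0,30]]'
python3 to.py 435.3 -166.5 182 0.6
```

```text
tcp_pos: [0.4353, -0.1675, 0.1846]
ft_force: [0.5, 1.1, 0.8]
grasp_force: 0.0
t 14.93 pos [ 435.3 -167.5  184.6] az 0.64 roll 0.04 shift now-axes [ 0.  -1.   2.6] world [ 0.   1.  -2.6] F [0.5 1.1 0.8] gap 0.8 grip 0.0
shift after roll [ 0.  -1.   2.6]
time_s: 15.43
tcp_pos: [0.4352, -0.168, 0.1851]
orientation: [0.0, 1.0, 0.005, 0.001]
ft_force: [-1.0, -0.7, 7.9]
finger_gap: 0.464
grasp_force: 59.4
t 15.43 pos [ 435.2 -168.   185.1] az 0.61 roll 0.01 shift now-axes [ 0.1 -1.5  3.1] world [ 0.1  1.5 -3.1] F [-1.  -0.7  7.9] gap 0.464 grip 59.4
shift after roll [ 0.1 -1.5  3.1]
```

```bash
python3 -m handwheel '[[0,0,-15,0,30],[0,0,-30,0,30],[0,0,-35,0,30],[0,0,-20,0,30],[19.5,-25.5,0,0,30],[19.5,-25.5,0,0,30],[19.5,-25.5,0,0,30],[19.5,-25.5,0,0,30],[19.5,-25.5,0,0,30],[19.5,-25.5,0,0,30],[0,0,0,0,30],[0,0,0,0,30]]'
python3 -m handwheel '[[0,0,20,0,30],[0,0,15,0,30],[0,0,0,0,30]]'|grep tcp
python3 to.py 554.7 -15 241 0.6
```

```text
time_s: 16.43
tcp_pos: [0.5507, -0.0108, 0.2836]
orientation: [-0.001, 1.0, 0.008, 0.0]
ft_force: [0.1, -0.9, -2.0]
finger_gap: 0.462
grasp_force: 61.0
tcp_pos: [0.548, -0.0148, 0.2463]
t 16.68 pos [548.  -14.8 246.3] az 0.51 roll -0.09 shift now-axes [6.7 0.2 5.2] world [ 6.7 -0.2 -5.3] F [-1.5 -0.2 -1.8] gap 0.463 grip 61.0
shift after roll [6.7 0.2 5.3]
```

```bash
python3 -m handwheel '[[6.2,0,0,0,30],[0,0,2,0,30],[0,0,0,0,30]]'|grep -E "tcp|ft_f"; for i in 1 2 3; do python3 -m handwheel '[[0,0,1.5,0,30],[0,0,0,0,30]]'|grep -E "tcp|ft_f"; done
```

```text
tcp_pos: [0.557, -0.0141, 0.2476]
ft_force: [-0.6, 0.6, -1.8]
tcp_pos: [0.5564, -0.0137, 0.2457]
ft_force: [-0.6, 0.4, -1.2]
tcp_pos: [0.5563, -0.0135, 0.2438]
ft_force: [-0.5, 0.4, -2.1]
tcp_pos: [0.5563, -0.0135, 0.2421]
ft_force: [-0.2, 0.4, -1.6]
```

```bash
python3 -m handwheel '[[-1.8,1.3,0,0,30],[0,0,0,0,30],[0,0,0,0,30]]'|grep -E "tcp|ft_f"; for i in 1 2 3; do python3 -m handwheel '[[0,0,1.5,0,30],[0,0,0,0,30]]'|grep -E "tcp|ft_f"; done
```

```text
tcp_pos: [0.5545, -0.015, 0.2423]
ft_force: [1.1, 0.5, -1.8]
tcp_pos: [0.5547, -0.0149, 0.2411]
ft_force: [-0.4, -0.8, 1.0]
tcp_pos: [0.5547, -0.015, 0.2407]
ft_force: [-2.7, -0.1, 10.1]
tcp_pos: [0.5546, -0.015, 0.2404]
ft_force: [-4.2, -1.0, 17.3]
```

```bash
cat > tq.py <<'E'
from h import *
s=sense();F=np.array(s['ft_force']);T=np.array(s['wrist_torque']);z=-.185
print("F",F.round(1),"T",T.round(3),"contact off x,y mm",round((z*F[0]-T[1])/F[2]*1e3,1),round((T[0]+z*F[1])/F[2]*1e3,1),s['tcp_pos'].round(4) if hasattr(s['tcp_pos'],'round') else s['tcp_pos'])
E
python3 tq.py
python3 - <<'E'
from h import *
for n,im in (("scene",grab_frame("scene")),("top",grab_frame("top"))):
    cv2.imwrite(f'pics/{n}_r.png',im[:,:,::-1])
sc=cv2.imread('pics/scene_r.png'); print("mouth rear pt",w2pix("scene",[.5775,-.015,.056]),"right",w2pix("scene",[.555,-.0375,.056]))
a=sc[205:250,235:285]
t=cv2.imread('pics/top_r.png')[180:215,300:345]
big=np.hstack([cv2.resize(a,(490,441),interpolation=cv2.INTER_CUBIC),cv2.resize(t,(310,441),interpolation=cv2.INTER_CUBIC)[:, :310]])
cv2.imwrite('pics/last.png',big)
E
```

```text
F [-4.2 -1.  17.3] T [0.203 1.01  0.072] contact off x,y mm -13.2 22.3 [ 0.5546 -0.015   0.2404]
mouth rear pt [263.12870176 229.30598148] right [250.54378098 228.06304594]
```

View pics/last.png

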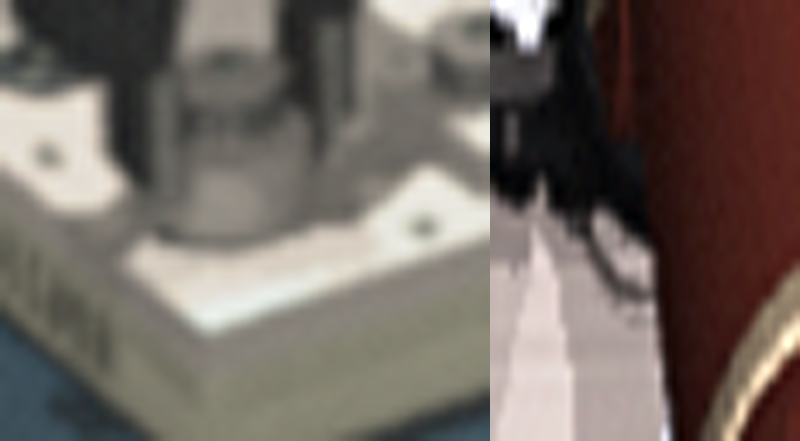

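Last picture: the foot sits over the pocket, with the dark gap at its rear right (175–200,240). The torque also puts the contact at front left (-13,+22 mm). So I shift it +x, -y.

```bash
python3 -m handwheel '[[0,0,-4,0,30],[1,2,0,0,30],[0,0,0,0,30],[0,0,2,0,30],[0,0,2,0,30],[0,0,0,0,30]]'|grep -E "ft_f"; python3 tq.py; for i in 1 2; do python3 -m handwheel '[[0,0,1.5,0,30],[0,0,0,0,30]]'|grep -E "ft_fdummy"; python3 tq.py; done
```

```text
ft_force: [0.1, 0.4, -1.8]
F [ 0.1  0.4 -1.8] T [-0.016  0.009  0.027] contact off x,y mm 11.6 50.1 [ 0.5553 -0.0168  0.2368]
F [-0.3 -0.8 -1.4] T [-0.049  0.127 -0.068] contact off x,y mm 56.7 -66.9 [ 0.5554 -0.0168  0.2355]
F [ 0.  -0.1 -1.4] T [-0.119  0.125  0.002] contact off x,y mm 90.7 71.2 [ 0.5554 -0.0169  0.2343]
```

It is in the pocket and moving freely. On down to the floor (expected ≈ 232).

```bash
for i in 1 2 3; do python3 -m handwheel '[[0,0,1.2,0,30],[0,0,0,0,30]]'|grep -E "xxx"; python3 tq.py; done
```

```text
F [-0.6 -0.3 -2.2] T [-0.052  0.149  0.014] contact off x,y mm 15.3 0.4 [ 0.5555 -0.0169  0.2333]
F [-0.9 -1.2 -0.8] T [-0.146  0.278 -0.01 ] contact off x,y mm 134.2 -88.0 [ 0.5555 -0.017   0.2323]
F [-2.7 -0.8  5.9] T [-0.174  0.692 -0.008] contact off x,y mm -32.6 -3.8 [ 0.5554 -0.017   0.2321]
```

Floor reached at 232.1. I release, rise and check the height with the shut fingers.

```bash
python3 -m handwheel '[[0,0,-1,0,54],[0,0,0,0,56],[0,0,0,0,56],[0,0,-12,0,56],[0,0,-20,0,56],[0,0,-30,0,56],[0,0,0,0,0],[0,0,0,0,0],[0,0,0,0,0],[0,0,0,0,0],[0,0,18,0,0],[0,0,9,0,0]]'|grep -E "tcp|ft_f"; python3 -m handwheel '[[0,0,0,0,0],[0,0,0,0,0]]'|grep -E "tcp|ft_f|gap"
```

```text
tcp_pos: [0.555, -0.0167, 0.2652]
ft_force: [0.2, -0.2, -1.0]
tcp_pos: [0.5552, -0.0168, 0.2659]
ft_force: [-0.5, 0.0, 1.6]
finger_gap: 0.002
```

```bash
python3 -m handwheel '[[0,0,3.5,0,0],[0,0,0,0,0]]'|grep -E "tcp|ft_f"; for i in 1 2 3; do python3 -m handwheel '[[0,0,1.2,0,0],[0,0,0,0,0]]'|grep -E "tcp|ft_f"; done; python3 look.py | head -4
```

```text
tcp_pos: [0.5557, -0.0168, 0.2635]
ft_force: [-1.0, -0.0, 1.1]
tcp_pos: [0.5557, -0.0168, 0.2626]
ft_force: [0.8, 0.4, -0.9]
tcp_pos: [0.5556, -0.0168, 0.2613]
ft_force: [-0.4, -0.1, -0.7]
tcp_pos: [0.5557, -0.0168, 0.2611]
ft_force: [-1.5, 0.3, 6.4]
283 [205, 143, 97, 103, 127, 136, 116, 95, 90, 92, 107, 146, 204, 223, 195, 147, 122, 116, 119, 150, 203, 227, 230, 221, 178]
284 [199, 135, 97, 107, 130, 138, 116, 90, 85, 90, 117, 167, 217, 231, 222, 173, 132, 124, 122, 141, 195, 225, 229, 210, 162]
285 [203, 152, 128, 133, 144, 148, 125, 96, 92, 94, 136, 204, 230, 231, 226, 184, 142, 129, 131, 160, 211, 230, 228, 199, 149]
286 [215, 193, 186, 186, 172, 154, 121, 91, 88, 95, 142, 208, 231, 230, 217, 172, 135, 124, 137, 185, 222, 229, 221, 177, 137]
```

Contact again at 261.1: both blocks are fully down and released. Now the tensioner: turn the tool a quarter and straddle the tab from above with the fingers partly open.

```bash
python3 -m handwheel '[[0,0,-30,0,0],[0,0,-35,0,32],[-30.5,-14,0,0,32],[-30.5,-14,0,0,32],[-30.5,-14,0,0,32],[-30.5,-14,0,0,32],[0,0,0,-7,32],[0,0,0,-7,32],[0,0,0,-7,32],[0,0,0,-7,32],[0,0,0,0,32],[0,0,0,0,32]]'|grep -E "tcp|ft_f"; python3 to.py 433 38.5 300 79; python3 -c "
from h import *
print(np.round(sense()['joint_positions'],2))"
```

```text
tcp_pos: [0.433, 0.0377, 0.3252]
ft_force: [0.3, 0.4, 0.2]
t 22.5 pos [433.   37.7 325.2] az 28.42 roll -50.58 shift now-axes [ 0.3 -0.7 25.2] world [ -0.    0.8 -25.2] F [0.3 0.4 0.2] gap 0.321 grip 0.0
shift after roll [ 0.8 -0.2 25.2]
[-0.08  0.41 -0.07  2.11  0.05  0.62 -1.26]
```

```bash
python3 -m handwheel '[[0,0,0,-7.1,32],[0,0,0,-7.1,32],[0,0,0,-7.1,32],[0,0,0,-7.1,32],[0,0,0,-7.1,32],[0,0,0,-7.1,32],[0,0,0,-7,32],[0,0,0,0,32],[0,0,0,0,32]]'|grep -E "ft_f"; python3 to.py 433 38.5 290 79
```

```text
ft_force: [-0.2, -0.6, -0.5]
t 23.25 pos [433.1  37.7 325. ] az 77.92 roll -1.08 shift now-axes [ 0.7 -0.2 35. ] world [ -0.1   0.8 -35. ] F [-0.2 -0.6 -0.5] gap 0.321 grip 0.0
shift after roll [ 0.8 -0.2 35. ]
```

```bash
python3 -m handwheel '[[0.5,0,20,0,32],[0,0,20,0,32],[0,0,0,0,32]]'|grep -E "tcp|ft_f"; for i in 1 2 3 4 5; do python3 -m handwheel '[[0,0,4,0,32],[0,0,3,0,32]]'|grep -E "tcp|ft_f"; done
```

```text
tcp_pos: [0.4321, 0.0381, 0.2828]
ft_force: [-0.6, -0.1, 0.1]
tcp_pos: [0.4335, 0.0385, 0.2784]
ft_force: [0.2, 0.7, -0.6]
tcp_pos: [0.4334, 0.0384, 0.2714]
ft_force: [0.1, 0.6, 0.1]
tcp_pos: [0.4332, 0.0383, 0.264]
ft_force: [0.2, 0.0, 0.5]
tcp_pos: [0.4331, 0.0383, 0.2567]
ft_force: [0.1, -0.9, 0.9]
tcp_pos: [0.4331, 0.0384, 0.2496]
ft_force: [-0.4, 0.3, 0.9]
```

```bash
for i in 1 2 3; do python3 -m handwheel '[[0,4,0,0,32],[0,0,0,0,32]]'|grep -E "tcp|ft_f"; done
```

```text
tcp_pos: [0.4378, 0.0375, 0.25]
ft_force: [0.7, -0.3, 1.0]
tcp_pos: [0.4402, 0.0369, 0.2499]
ft_force: [-3.3, 2.2, 2.7]
tcp_pos: [0.4437, 0.0361, 0.2499]
ft_force: [-5.1, 2.4, 1.3]
```

```bash
python3 -m handwheel '[[0,7,0,-4,32],[0,7,0,-4,32],[0,7,0,-4,32],[0,7,0,-4,32],[0,0,0,0,32]]'|grep -E "tcp|ft_f";  python3 to.py 495 41 250 106; python3 -m handwheel '[[0,7,0,-4,32],[0,7,0,-4,32],[0,0,0,0,32],[0,0,0,0,32]]'|grep -E "tcp|ft_f";  python3 to.py 495 41 250 106
```

```text
tcp_pos: [0.4715, 0.0343, 0.2495]
ft_force: [-7.1, 4.9, 2.3]
t 25.25 pos [471.5  34.3 249.5] az 94.38 roll -11.62 shift now-axes [ 4.8 24.  -0.6] world [23.5  6.7  0.5] F [-7.1  4.9  2.3] gap 0.318 grip 3.3
shift after roll [-0.1 24.5 -0.5]
tcp_pos: [0.484, 0.0356, 0.2492]
ft_force: [-7.7, 2.8, 2.1]
t 25.58 pos [484.   35.6 249.2] az 102.26 roll -3.74 shift now-axes [ 3.  11.9 -0.9] world [11.   5.4  0.8] F [-7.7  2.8  2.1] gap 0.32 grip 3.2
shift after roll [ 2.2 12.1 -0.8]
```

```bash
python3 -m handwheel '[[1.5,6,0,-2,32],[1.5,6,0,-2,32],[0,0,0,0,32],[0,0,0,0,32],[0,0,0,0,32]]'|grep -E "tcp|ft_f";  python3 to.py 495 41 250 106
python3 - <<'E'
from h import *
c,s=np.cos,np.sin
S=grab_frame("scene");cv2.imwrite('pics/sc_end.png',S[:,:,::-1]);T=grab_frame("top");cv2.imwrite('pics/top_end.png',T[:,:,::-1])
T=T.mean(2);P=np.array([459.2,151.3])
for th in (.3,.38,.45,.5,.55,.6):
    a=np.radians(-106.2)+th; r=P+86*np.array([c(a),s(a)]); print(th,r.round(1),w2pix("top",[*(r/1e3),.09]).round(1),w2pix("scene",[*(r/1e3),.085]).round(1))
E
```

```text
tcp_pos: [0.4944, 0.0389, 0.2491]
ft_force: [-9.3, -1.9, 2.8]
t 26.0 pos [494.4  38.9 249.1] az 106.14 roll 0.14 shift now-axes [ 1.9  1.2 -0.9] world [0.6 2.1 0.9] F [-9.3 -1.9  2.8] gap 0.319 grip 4.2
shift after roll [ 1.9  1.2 -0.9]
0.3 [460.7  65.3] [289.  233.5] [265.4 193.8]
0.38 [467.6  65.7] [288.8 230.5] [266.9 194.6]
0.45 [473.5  66.5] [288.5 227.8] [268.3 195.4]
0.5 [477.7  67.3] [288.1 226. ] [269.4 195.8]
0.55 [481.9  68.4] [287.6 224.2] [270.6 196.3]
0.6 [486.   69.6] [287.1 222.4] [271.8 196.8]
```

```bash
python3 -m handwheel '[[0,0,0,0,32],[0,0,0,0,32],[0,0,0,0,32],[0,0,0,0,32],[0,0,0,0,32],[0,0,0,0,32]]'; python3 look.py|sed -n 2,4p
```

```text
time_s: 26.6
tcp_pos: [0.4943, 0.0389, 0.2491]
orientation: [-0.003, 0.601, 0.799, -0.005]
ft_force: [-9.0, -1.2, 3.1]
finger_gap: 0.32
grasp_force: 4.2
284 [141, 140, 148, 158, 201, 217, 165, 102, 85, 92, 133, 200, 230, 236, 228, 183, 137, 126, 125, 147, 205, 231, 234, 217, 167]
285 [170, 185, 192, 194, 216, 215, 160, 102, 90, 97, 139, 206, 231, 235, 232, 192, 144, 129, 132, 164, 219, 235, 234, 206, 153]
286 [211, 221, 220, 225, 228, 204, 139, 92, 88, 97, 142, 210, 231, 232, 224, 179, 135, 123, 136, 189, 229, 235, 228, 184, 139]
```

The push is steady at 9 N, at an arm angle of about 0.48 rad, and the rect block is still seated. I hand the job in.

```bash
python3 -c "
from workcell import *
print(finish_job())"
```

```text
the job is handed in; nothing more can be done
None
```

Both idler blocks are fully down in their pockets and released, and the arm is holding the tensioner back at about 0.48 rad, past the 0.38 click, with about 9 N; the job was handed in at about 27 s of robot time, with no verdict returned.

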